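# Make up the supper kit and the tea kit

## Robot

A 6-joint arm with a two-finger parallel gripper is mounted at the origin on a cart in front of the work surface, level with it; the furniture and walls round the work are solid. World frame = base frame: x ahead of the robot, y to its left, z up, the work surface at z = 0. Lengths are in m, angles in rad, forces in N, time in s.
With the tool pointing down it reaches from about 0.25 to 0.775 m from the base axis. Payload 4 kg.
Tool frame: the origin (TCP) lies midway between the tips of the shut fingers; the grasp point (between the pads) lies 19 mm behind it (robot.tcp_to_grasp is the z of the grasp point in the tool frame, in m); z points along the fingers, y is the line along which they close (so a half turn about z gives the same grasp; the last joint's range is limited). The gripper opens to 94 mm and grips with 3 to 60 N. Pads are 16 mm wide; open, the fingers measure 119 mm over their backs; the gripper's body (75 mm by 177 mm) begins 78 mm behind the grasp point.
Start: joints at [-1.424, 0.087, 1.371, -0, 1.684, -0.103], TCP at [0.136, -0.533, 0.206] pointing down, gripper open.
Joint ranges: [-3.1, 3.1], [-0.76, 2.03], [0.27, 2.55], [-1.08, 4.22], [0.17, 2.65], [-2.57, 2.57]. Speed limits (rad/s): [2.79, 2.79, 3.14, 3.14, 3.14, 3.14].

## Interface

Orientations are given as [roll, pitch, yaw] about the fixed x, y, z axes, in that order (R = Rz(yaw) Ry(pitch) Rx(roll)).
In Python, from bench import robot gives the robot as it stands. The module is installed in compiled form; this text tells all that it offers.
- The arm moves only by the tool move_arm, never from a script. Its argument "motion" is one flat list of numbers, 7 for each row, row after row: the turn, a rotation vector about the tool's x, y, z in units of 45 degrees (1.0 is 45 degrees), then the shift along the tool's x, y, z in units of 100 mm (1.0 is 100 mm), then the opening, from 0 (shut) to 1 (fully open). A call has 1 to 12 rows; each row shifts and turns the commanded pose from where the row before left it, along the tool's axes as they then stand; what a row does not reach is not made up. A row lasts 1/12 s, in which the tool goes at most 41.7 mm and 7.16 degrees, less where a joint would pass 70% of its speed; a pose out of reach is approached as far as the arm can. A call with a number of a shift or a turn outside -1 to 1 is refused whole. A call with a gripper value outside its range is refused whole. The fingers move at their own pace and stop on an object; the grip force is fixed at half the most. Time passes only in rows, so rows that do not move let the fingers close. It gives the time, the measured TCP pose, the force, the opening and the grip force at its end, in the units of the state.
- robot.get_obs(): the state, without advancing time (a new reading comes with each control period).
- robot.snapshot(name): name is "side" or "top"; returns the picture (384x512x3 uint8, red, green, blue); there is no depth.
- robot.get_calibration(name): a dict with "fx", "fy", "cx", "cy" (pixels), "k1" (the pictures are not rectified: a ray, as slopes to the right and down, at radius r is drawn at 1 + k1 r^2 times it, then the intrinsics apply), "R" (3x3) and "t" (3): a world point X has camera coordinates R X + t. Camera axes: x right, y down, z forward; pixel columns grow to the right and rows downward; lengths in m; the calibration is good to about 2 mm. A picture is of the moment at which its call begins. get_calibration takes no time and is no camera call.
- robot.close_job(): hands the job in; it is judged then, once.
The state is a dict: "time": time; "joint_positions": joint angles; "qvel": joint speeds; "joint_torque": joint torques, N m; "tool_pos": TCP position; "ee_rot": TCP orientation; "wrist_force": force on the tool from outside, world axes, zero at the start; "wrist_torque": the same for the moment, N m; "width": finger opening in m; "finger_force": force on a finger pad.
Only numpy, scipy, OpenCV 4.12 (cv2) and the standard library are available. Lean on these libraries where they do the work, as an engineer would, in place of code of your own. Each camera call takes 0.05 s, during which the arm holds its last target. There are 200 camera calls.

## Task

Make up two kits from the stock on the worktop. Into the long three-compartment tray put the garlic, the spice jar and the salt shaker; into the short two-compartment tray put the honey jar and the tea tin, one thing to a compartment, any order, each standing upright on the compartment's floor. Leave the tomato, the jam jar and everything else where they are, and keep the arm clear of the wall cabinets and hood that hang about half a metre above the trays.

Things in the scene. Friction and masses are not known exactly. Their poses are not given: they have to be found in the camera images.
- tray_long: Fixed low wooden tray behind the front row, three compartments in a row along its y axis (within 0.06 rad of world y). Outside 84 (x) by 242 (y), 14 mm high; walls, dividers, floor 5 mm thick (things in it stand 5 mm above the worktop). Compartments 74 by 74 mm inside, 9 mm deep, centred at y = -79, 0 and +79 mm, x = 0. Origin under its centre, at worktop height
- tray_short: Fixed low wooden tray behind the front row, two compartments in a row along its y axis (within 0.06 rad of world y). Outside 84 (x) by 163 (y), 14 mm high; walls, dividers, floor 5 mm thick (things in it stand 5 mm above the worktop). Compartments 74 by 74 mm inside, 9 mm deep, centred at y = -39.5 and +39.5 mm, x = 0. Origin under its centre, at worktop height
- garlic: At the start it stands in the front row on the worktop. Whole garlic bulb, pale, 56 mm wide, 56 mm high, rounded in its lower half, tapering to a point on top; 34 g, sits on its flat root; origin at the centre of its underside, z up
- spice_jar: At the start it stands in the front row on the worktop. Slim round glass spice jar with a screw lid, 42 mm wide in the body, 45 mm at the lid (85 to 106 mm up), 106 mm high, 110 g; origin at the centre of its underside, z up
- salt_shaker: At the start it stands in the front row on the worktop. Round glass salt shaker with a domed metal top with holes, no flat lid, 44 mm wide, 90 mm high (narrower, 34 mm, above 70 mm), 0.08 to 0.14 kg; its foot is slightly uneven, so it leans by up to 0.05 rad; origin at the centre of its underside, z up
- honey_jar: At the start it stands in the front row on the worktop. Angular glass honey jar with a white lid, 58 (x) by 62 (y) mm, 99 mm high, 0.3 to 0.6 kg, turned at most 0.3 rad from the world axes; origin at the centre of its underside, z up
- tea_tin: At the start it stands in the front row on the worktop. Squat round plain metal tin with a slightly wider lid, no label, 49 mm wide in the body, 51 mm at the lid (44 to 60 mm up), 60 mm high, 0.12 kg; origin at the centre of its underside, z up
- tomato: A tomato, 65 mm wide, 66 mm high, in the same front row; a bystander, to be left where it is; origin at the centre of its underside, z up
- jam_jar: Glass jam jar with a yellow lid, 71 mm wide, 110 mm high, behind the trays; a bystander, to be left where it is; origin at the centre of its underside, z up

How it is judged:
At the end, for the whole second after the job is handed in: Each thing stands in a compartment of its own tray: underside under 10 mm above the worktop, origin within 22 mm of the tray's long centre line and inside its ends, upright within 0.25 rad, released, at rest; tomato and jam jar within 30 mm of their start (x of garlic in the frame of tray_long between -0.022 and 0.022 m and y of garlic in the frame of tray_long between -0.105 and 0.105 m and z of garlic in the frame of tray_long between 0 and 0.01 m and angle between each of garlic, spice_jar, salt_shaker, honey_jar, tea_tin's own z axis and vertical below 0.25 rad and linear speed of each of garlic, spice_jar, salt_shaker, honey_jar, tea_tin below 0.02 m/s and angular speed of each of garlic, spice_jar, salt_shaker, honey_jar, tea_tin below 0.3 rad/s and contact force between each of garlic, spice_jar, salt_shaker, honey_jar, tea_tin and the fingers below 0.05 N and x of spice_jar in the frame of tray_long between -0.022 and 0.022 m and y of spice_jar in the frame of tray_long between -0.105 and 0.105 m and z of spice_jar in the frame of tray_long between 0 and 0.01 m and x of salt_shaker in the frame of tray_long between -0.022 and 0.022 m and y of salt_shaker in the frame of tray_long between -0.105 and 0.105 m and z of salt_shaker in the frame of tray_long between 0 and 0.01 m and x of honey_jar in the frame of tray_short between -0.022 and 0.022 m and y of honey_jar in the frame of tray_short between -0.065 and 0.065 m and z of honey_jar in the frame of tray_short between 0 and 0.01 m and x of tea_tin in the frame of tray_short between -0.022 and 0.022 m and y of tea_tin in the frame of tray_short between -0.065 and 0.065 m and z of tea_tin in the frame of tray_short between 0 and 0.01 m and distance of each of tomato, jam_jar from where it was at the start of the episode below 0.03 m); the robot touches nothing.
It fails at once if the tomato is knocked or carried away (moved 30 mm) (distance of tomato from where it was at the start of the episode above 0.03 m).
It fails at once if the jam jar is knocked or carried away (moved 30 mm) (distance of jam_jar from where it was at the start of the episode above 0.03 m).
It also fails if it takes over 99 s, if anything falls off the work surface, if the arm or the gripper's body presses on something with over 40 N, if the wrist force passes 120 N, or if a joint passes its speed limit or range.

## Working session

There is one attempt and no reset: what is moved stays moved. The work goes in short steps, Python scripts to look and compute and a tool call to move; the robot and the scene stay as the last step left them, time stands still between calls to the robot, and variables do not carry over. Pictures are saved under pics/ and viewed, at most 14 in all, crops included, and the job is handed in when it is done.

Besides the shell and the picture viewer there is one more tool, called after ">>>" as a command line: name --argument value ..., lists and objects as JSON in quotes. move_arm: Moves the arm, as the interface text tells. Shifts and turns lie within -1 to 1; 1 stands for 100 mm of shift or 45 degrees of turn. Its arguments: {"type":"object","properties":{"motion":{"type":"array","items":{"type":"number"}}},"required":["motion"]}

```bash
mkdir -p pics; python3 - <<'E'
from bench import robot
import cv2
for n in("top","side"):
    cv2.imwrite(f"pics/{n}0.png",robot.snapshot(n)[:,:,::-1])
    c=robot.get_calibration(n);print(n,c)
o=robot.get_obs();print({k:o[k] for k in("time","tool_pos","ee_rot","width","wrist_force")}, robot.tcp_to_grasp)
E
```

```text
top {'fx': 427.29167726795544, 'fy': 427.29167726795544, 'cx': 261.8835940156798, 'cy': 196.31474590368614, 'k1': -0.10743223211357007, 'R': array([[-0.0267872 , -0.99948239,  0.01781561],
       [-0.99890326,  0.02607853, -0.03888684],
       [ 0.0384021 , -0.01883774, -0.99908479]]), 't': array([-0.12541232,  0.59705502,  1.0816381 ])}
side {'fx': 442.8990367474993, 'fy': 442.8990367474993, 'cx': 257.5602355971075, 'cy': 185.81420562177107, 'k1': -0.1517300065966248, 'R': array([[-0.99815661, -0.05619497,  0.02292378],
       [-0.05067742,  0.56389729, -0.82428857],
       [ 0.03339421, -0.8239308 , -0.56570563]]), 't': array([0.60420479, 0.13634969, 0.81960631])}
{'time': 0.1, 'tool_pos': array([ 0.13587857, -0.53245675,  0.20442493]), 'ee_rot': array([-3.13961956e+00, -1.74509258e-04,  2.49819347e-01]), 'width': 0.09403555562057582, 'wrist_force': array([ 0.14290203, -0.44164775,  0.70320506])} -0.0188
```

View pics/top0.png

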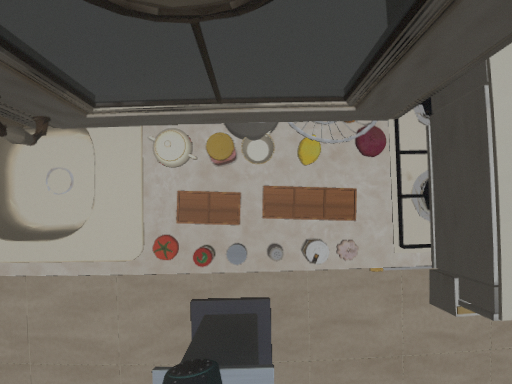

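View pics/side0.png

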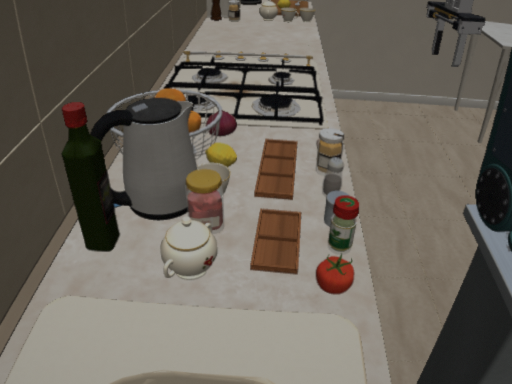

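The top view shows, left to right: tomato (165,247), red-lidded spice jar (203,257), tea tin (237,254), salt shaker (276,253), honey jar (317,251) and garlic (347,249). The short tray is at (209,208) and the long tray at (310,203). The side view shows the same row on the right. I'll enlarge both next.

```bash
python3 - <<'E'
import cv2
a=cv2.imread("pics/top0.png")[180:280,145:365];cv2.imwrite("pics/t1.png",cv2.resize(a,None,fx=3.6,fy=3.6,interpolation=cv2.INTER_CUBIC))
a=cv2.imread("pics/side0.png")[125:300,245:370];cv2.imwrite("pics/s1.png",cv2.resize(a,None,fx=3.4,fy=3.4,interpolation=cv2.INTER_CUBIC))
E
```

```text
(no output)
```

View pics/t1.png

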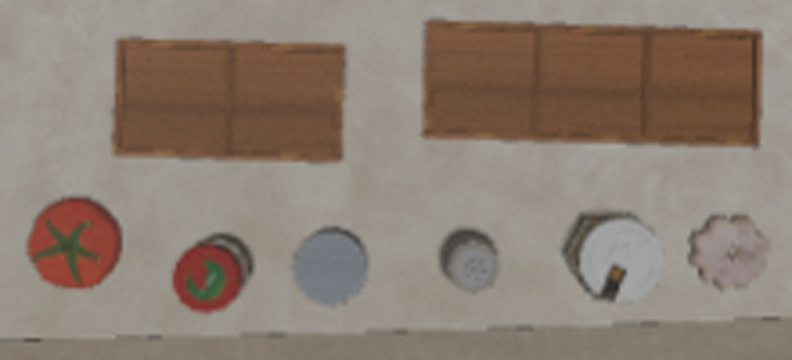

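View pics/s1.png

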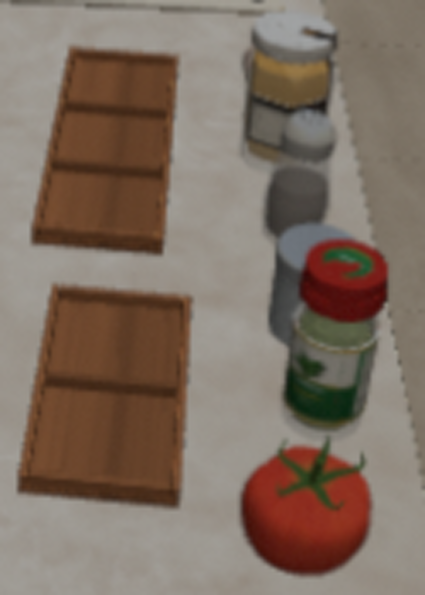

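```bash
cat > h.py <<'E'
from bench import robot
import numpy as np, cv2
C={n:robot.get_calibration(n) for n in("top","side")}
def ray(n,p):
    c=C[n];d=np.array([(p[0]-c["cx"])/c["fx"],(p[1]-c["cy"])/c["fy"]]);u=d.copy()
    for _ in range(20): u=d/(1+c["k1"]*(u@u))
    R=np.array(c["R"]);v=R.T@np.r_[u,1];return -R.T@c["t"],v/np.linalg.norm(v)
def atz(n,p,z):
    o,v=ray(n,p);return (o+v*(z-o[2])/v[2])
def tri(pt,ps):
    o,v=ray("top",pt);q,w=ray("side",ps)
    s=np.linalg.lstsq(np.c_[v,-w],q-o,rcond=None)[0];a=o+v*s[0];b=q+w*s[1]
    return (a+b)/2,np.linalg.norm(a-b)
T=lambda x,y:((x+.5)/3.6-.5+145,(y+.5)/3.6-.5+180)
S=lambda x,y:((x+.5)/3.4-.5+245,(y+.5)/3.4-.5+125)
E
python3 - <<'E'
from h import *
np.set_printoptions(precision=4,suppress=True)
for n,a,b,z in [("spice",(208,278),(346,262),.106),("tea",(330,265),(315,247),.06),("salt",(475,264),(310,115),.09),("honey",(621,260),(293,34),.099),("garlic",(729,251),None,.03),("tomato",(76,243),(307,510),.033),
 ("sTL",(117,38),(22,487),.014),("sTR",(345,45),(53,287),.014),("sBR",(342,160),(190,295),.014),("sBL",(114,153),(180,497),.014),
 ("lTL",(426,20),(36,235),.014),("lTR",(762,32),(70,50),.014),("lBR",(759,147),(178,56),.014),("lBL",(423,136),(163,243),.014)]:
    print(n,atz("top",T(*a),z),*( (atz("side",S(*b),z),*tri(T(*a),S(*b))) if b else ()))
print(robot.get_obs()["time"])
E
```

```text
spice [0.4522 0.0032 0.106 ] [0.4514 0.0032 0.106 ] [0.4518 0.0032 0.106 ] 0.000786007209190516
tea [ 0.4543 -0.0741  0.06  ] [ 0.4547 -0.0734  0.06  ] [ 0.4544 -0.0741  0.0595] 0.0002890407931746554
salt [ 0.4551 -0.171   0.09  ] [ 0.4524 -0.1714  0.09  ] [ 0.4538 -0.1708  0.0903] 0.002615545806198177
honey [ 0.4556 -0.2665  0.099 ] [ 0.4565 -0.2609  0.099 ] [ 0.4555 -0.2669  0.0959] 0.0003939376615541118
garlic [ 0.4528 -0.3531  0.03  ]
tomato [0.4714 0.1039 0.033 ] [0.4714 0.1099 0.033 ] [0.4707 0.105  0.028 ] 0.000738035872208981
sTL [0.6148 0.0755 0.014 ] [0.612  0.0853 0.014 ] [0.6139 0.077  0.0057] 0.0028638393832311343
sTR [ 0.6056 -0.0867  0.014 ] [ 0.6049 -0.0831  0.014 ] [ 0.6054 -0.0866  0.0114] 0.0007454122598868232
sBR [ 0.5241 -0.0825  0.014 ] [ 0.5229 -0.0822  0.014 ] [ 0.5235 -0.0824  0.0138] 0.0011762754698283566
sBL [0.5332 0.0793 0.014 ] [0.5316 0.0864 0.014 ] [0.5321 0.0804 0.0081] 0.0019869073233236625
lTL [ 0.6219 -0.1447  0.014 ] [ 0.6182 -0.1357  0.014 ] [ 0.6205 -0.1448  0.0076] 0.003640545909649898
lTR [ 0.6072 -0.3856  0.014 ] [ 0.6071 -0.3802  0.014 ] [ 0.6073 -0.3864  0.0106] 0.00013362959577854083
lBR [ 0.5249 -0.3806  0.014 ] [ 0.5249 -0.379   0.014 ] [ 0.5248 -0.3808  0.013 ] 0.00012709249883255256
lBL [ 0.5395 -0.1403  0.014 ] [ 0.5386 -0.1341  0.014 ] [ 0.5389 -0.1404  0.0095] 0.0012382473693314433
0.1
```

```bash
python3 - <<'E'
from h import *
np.set_printoptions(precision=4,suppress=True)
print("jam",atz("top",(220,147),.11),atz("side",(205,180),.11))
print("cup", atz("top",(258,151),.07)); print("kettle right base",atz("side",(198,195),0),"k top right",atz("side",(190,110),.2))
print("lemon",atz("top",(309,150),.03)); print("pot",atz("top",(172,147),.08))
print(robot.get_obs()["joint_positions"])
E
```

```text
jam [ 0.7081 -0.0442  0.11  ] [ 0.7065 -0.0364  0.11  ]
cup [ 0.7022 -0.1336  0.07  ]
kettle right base [ 0.7428 -0.1397  0.    ] k top right [ 0.7486 -0.1418  0.2   ]
lemon [ 0.7076 -0.2638  0.03  ]
pot [0.716  0.0744 0.08  ]
[-1.4241  0.0879  1.3721 -0.      1.6836 -0.1031]
```

>>> move_arm --motion '[0,0,-0.153,0,0,0,1,0,0,-0.153,0,0,0,1,0,0,-0.153,0,0,0,1,0,0,-0.153,0,0,0,1,0,0,-0.153,0,0,0,1,0,0,-0.153,0,0,0,1,0,0,-0.153,0,0,0,1,0,0,-0.153,0,0,0,1,0,0,-0.153,0,0,0,1,0,0,-0.153,0,0,0,1,0,0,-0.153,0,0,0,1,0,0,0,0,0,0,1]'

```text
time: 1.1
tool_pos: [0.1359, -0.5326, 0.2048]
ee_rot: [-3.141, -0.001, 1.574]
wrist_force: [-1.0, -0.3, -0.6]
width: 0.0942
finger_force: 0.0
```

>>> move_arm --motion '[0,0,0,0.18,0.317,0,1,0,0,0,0.18,0.317,0,1,0,0,0,0.18,0.317,0,1,0,0,0,0.18,0.317,0,1,0,0,0,0.18,0.317,0,1,0,0,0,0.18,0.317,0,1,0,0,0,0.18,0.317,0,1,0,0,0,0.18,0.317,0,1,0,0,0,0.18,0.317,0,1,0,0,0,0.18,0.317,0,1,0,0,0,0,0,0,1,0,0,0,0,0,0,1]'

```text
time: 2.1
tool_pos: [0.4539, -0.3514, 0.2047]
ee_rot: [-3.14, -0.001, 1.573]
wrist_force: [-0.0, -0.7, -0.3]
width: 0.0936
finger_force: 0.0
```

>>> move_arm --motion '[0,0,0,-0.015,-0.01,0.25,1,0,0,0,0,0,0.25,1,0,0,0,0,0,0.25,1,0,0,0,0,0,0.25,1,0,0,0,0,0,0.25,1,0,0,0,0,0,0.25,1,0,0,0,0,0,0.25,1,0,0,0,0,0,0.18,1,0,0,0,0,0,0,1,0,0,0,0,0,0,0,0,0,0,0,0,0,0,0,0,0,0,0,0,0]'

```text
time: 3.1
tool_pos: [0.4525, -0.3557, 0.0147]
ee_rot: [3.139, 0.003, 1.57]
wrist_force: [-0.3, -0.1, -0.3]
width: 0.0776
finger_force: 0.0
```

>>> move_arm --motion '[0,0,0,0,0,0,0,0,0,0,0,0,0,0,0,0,0,0,0,0,0,0,0,0,0,0,0,0,0,0,0,0,0,0,0,0,0,0,0,0,0,0]'

```text
time: 3.6
tool_pos: [0.4521, -0.3544, 0.0131]
ee_rot: [3.141, 0.001, 1.572]
wrist_force: [-0.4, 0.1, 2.9]
width: 0.0509
finger_force: 30.0
```

>>> move_arm --motion '[0,0,0,0,0,-0.1,0,0,0,0,0,0,-0.2,0,0,0,0,0,0,-0.2,0,0,0,0,0,0,-0.1,0,0,0,0,0.02,0.2,0,0,0,0,0,0.02,0.2,0,0,0,0,0,0.02,0.2,0,0,0,0,0,0.02,0.2,0,0,0,0,0,0.02,0.2,0,0,0,0,0,0.02,0.165,0,0,0,0,0,0,0,0,0,0,0,0,0,0,0,0]'

```text
time: 4.6
tool_pos: [0.5683, -0.3417, 0.0719]
ee_rot: [-3.14, -0.0, 1.573]
wrist_force: [-0.6, 0.3, -0.4]
width: 0.0508
finger_force: 30.0
```

>>> move_arm --motion '[0,0,0,0,0,0.15,0,0,0,0,0,0,0.15,0,0,0,0,0,0,0.12,0,0,0,0,0,0,0.07,0,0,0,0,0,0,0.03,0,0,0,0,0,0,0,0,0,0,0,0,0,0,0]'

```text
time: 5.18
tool_pos: [0.5683, -0.3424, 0.021]
ee_rot: [3.141, 0.001, 1.571]
wrist_force: [-0.3, -0.4, -0.1]
width: 0.0508
finger_force: 30.0
```

Lowering the last 3 mm, then releasing gently.

>>> move_arm --motion '[0,0,0,0,0,0.02,0,0,0,0,0,0,0.01,0,0,0,0,0,0,0,0,0,0,0,0,0,0,0.7,0,0,0,0,0,0,0.7,0,0,0,0,0,0,0.8,0,0,0,0,0,0,1,0,0,0,0,0,0,1,0,0,0,0,0,0,1]'

```text
time: 5.93
tool_pos: [0.5683, -0.3421, 0.0175]
ee_rot: [-3.142, 0.0, 1.572]
wrist_force: [-0.3, 0.6, -0.2]
width: 0.0872
finger_force: 0.0
```

>>> move_arm --motion '[0,0,0,0,0,-0.27,1,0,0,0,0,0,-0.27,1,0,0,0,0,0,-0.27,1,0,0,0,0,0,-0.27,1,0,0,0,0,0,-0.27,1,0,0,0,0.151,-0.226,0,1,0,0,0,0.151,-0.226,0,1,0,0,0,0.151,-0.226,0,1,0,0,0,0.151,-0.226,0,1,0,0,0,0.151,-0.226,0,1,0,0,0,0,0,0,1,0,0,0,0,0,0,1]'

```text
time: 6.93
tool_pos: [0.4547, -0.2662, 0.1529]
ee_rot: [3.141, 0.001, 1.572]
wrist_force: [0.2, 0.6, 0.3]
width: 0.0941
finger_force: 0.0
```

```bash
python3 - <<'E'
from h import *
t=robot.snapshot("top")[170:280,145:385,::-1];s=robot.snapshot("side")[95:235,230:380,::-1]
t=cv2.resize(t,(720,330),interpolation=3);s=cv2.resize(s,(289,270),interpolation=3)
im=np.zeros((600,720,3),np.uint8);im[:330]=t;im[330:,:289]=s;cv2.imwrite("pics/c1.png",im)
E
```

```text
(no output)
```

View pics/c1.png

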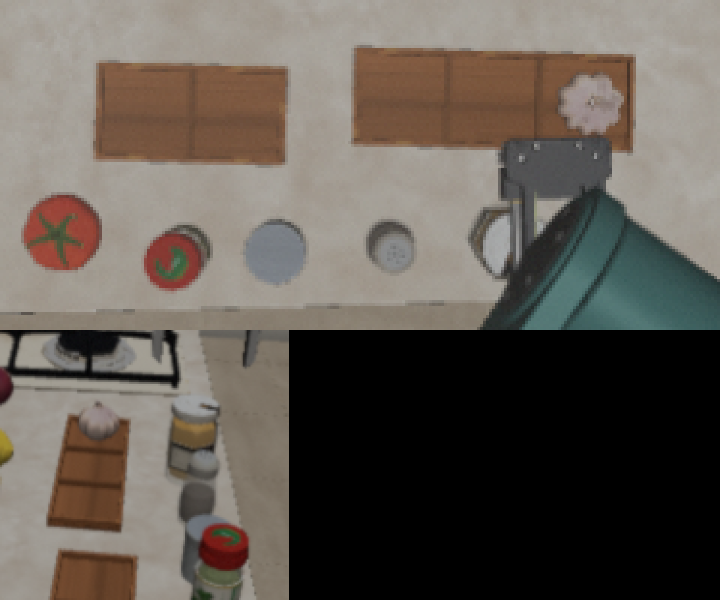

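```bash
python3 - <<'E'
from h import *
def proj(n,X):
    c=C[n];p=np.array(c["R"])@X+c["t"];u=p[:2]/p[2];u=u*(1+c["k1"]*(u@u));return u[0]*c["fx"]+c["cx"],u[1]*c["fy"]+c["cy"]
for X in ([.4547,-.2662,.1529],[.4547,-.2662,.099],[.4555,-.2665,.099],[.4555,-.2665,0]):
    p=proj("side",np.array(X));print((p[0]-230)*289/150,(p[1]-95)*270/140+330, proj("top",np.array(X)))
E
```

```text
200.63815677188023 362.6805733493707 (np.float64(320.5695028414141), np.float64(254.45136353465253))
195.44260552993578 404.4614117048994 (np.float64(317.0406680920562), np.float64(252.24615317581527))
194.74484710390436 404.307139696552 (np.float64(317.1574233310065), np.float64(251.90322481000862))
185.728543733648 475.27432517271967 (np.float64(311.5545175691529), np.float64(248.43799691740008))
```

>>> move_arm --motion '[0,0,0,0,0.01,0.25,1,0,0,0,0,0,0.25,1,0,0,0,0,0,0.25,1,0,0,0,0,0,0.25,1,0,0,0,0,0,0.17,1,0,0,0,0,0,0,1,0,0,0,0,0,0,0,0,0,0,0,0,0,0,0,0,0,0,0,0,0,0,0,0,0,0,0,0,0,0,0,0,0,0,0,0,0,0,0,0,0,0]'

```text
time: 8.03
tool_pos: [0.4567, -0.2671, 0.0364]
ee_rot: [3.14, 0.001, 1.572]
wrist_force: [-1.6, 0.7, 1.4]
width: 0.0575
finger_force: 0.9
```

>>> move_arm --motion '[0,0,0,0,0,0,0,0,0,0,0,0,0,0,0,0,0,0,0,0,0]'

```text
time: 8.28
tool_pos: [0.4566, -0.2671, 0.0364]
ee_rot: [3.14, 0.001, 1.572]
wrist_force: [-1.3, 0.4, 3.8]
width: 0.0563
finger_force: 30.0
```

>>> move_arm --motion '[0,0,0,0,0,-0.15,0,0,0,0,0,0,-0.3,0,0,0,0,0,0,-0.35,0,0,0,0,0,0,-0.35,0,0,0,0,0,0,-0.25,0,0,0,0,0,0,0,0,0,0,0,0.2,0.08,0,0,0,0,0,0.3,0.11,0,0,0,0,0,0.3,0.11,0,0,0,0,0,0.3,0.11,0,0,0,0,0,0.3,0.11,0,0,0,0,0,0.3,0.11,0,0]'

```text
time: 9.28
tool_pos: [0.5178, -0.0947, 0.1715]
ee_rot: [-3.136, -0.002, 1.571]
wrist_force: [-0.0, -0.3, -4.1]
width: 0.0566
finger_force: 30.0
```

>>> move_arm --motion '[0,0,0,0.3,0.11,0,0,0,0,0,0.3,0.11,0,0,0,0,0,0.3,0.11,0,0,0,0,0,0.3,0.11,0,0,0,0,0,0.13,0.08,0,0,0,0,0,0,0,0,0,0,0,0,0,0,0,0,0,0,0,0,0,0,0]'

```text
time: 9.95
tool_pos: [0.57, 0.0354, 0.1735]
ee_rot: [-3.138, 0.001, 1.571]
wrist_force: [-0.1, -0.2, -3.8]
width: 0.0562
finger_force: 30.0
```

>>> move_arm --motion '[0,0,0,0,0.01,0.3,0,0,0,0,0,0,0.3,0,0,0,0,0,0,0.3,0,0,0,0,0,0,0.2,0,0,0,0,0,0,0.12,0,0,0,0,0,0,0.05,0,0,0,0,0,0,0,0,0,0,0,0,0,0,0]'

```text
time: 10.62
tool_pos: [0.5729, 0.0358, 0.0498]
ee_rot: [3.139, 0.0, 1.571]
wrist_force: [0.5, -0.4, -4.3]
width: 0.0566
finger_force: 30.0
```

>>> move_arm --motion '[0,0,0,0,0,0.05,0,0,0,0,0,0,0.015,0,0,0,0,0,0,0,0,0,0,0,0,0,0,0]'

```text
time: 10.95
tool_pos: [0.5723, 0.0364, 0.0425]
ee_rot: [3.141, 0.0, 1.572]
wrist_force: [0.8, 0.1, -3.1]
width: 0.056
finger_force: 30.0
```

>>> move_arm --motion '[0,0,0,0,0,0.01,0,0,0,0,0,0,0,0,0,0,0,0,0,0,0.7,0,0,0,0,0,0,0.8,0,0,0,0,0,0,0.9,0,0,0,0,0,0,1,0,0,0,0,0,0,1,0,0,0,0,0,0,1,0,0,0,0,0,0,1]'

```text
time: 11.7
tool_pos: [0.5721, 0.0364, 0.0411]
ee_rot: [3.141, 0.0, 1.572]
wrist_force: [-0.0, 0.5, -0.8]
width: 0.094
finger_force: 0.0
```

>>> move_arm --motion '[0,0,0,0,0,-0.24,1,0,0,0,0,0,-0.24,1,0,0,0,0,0,-0.24,1,0,0,0,0,0,-0.24,1,0,0,0,0,0,-0.24,1,0,0,0,-0.22,-0.235,0,1,0,0,0,-0.22,-0.235,0,1,0,0,0,-0.22,-0.235,0,1,0,0,0,-0.22,-0.235,0,1,0,0,0,-0.22,-0.235,0,1,0,0,0,0,0,0,1,0,0,0,0,0,0,1]'

```text
time: 12.7
tool_pos: [0.4541, -0.0744, 0.1613]
ee_rot: [3.14, 0.0, 1.569]
wrist_force: [-0.6, 0.5, 0.8]
width: 0.094
finger_force: 0.0
```

>>> move_arm --motion '[0,0,0,0,0,0.28,1,0,0,0,0,0,0.28,1,0,0,0,0,0,0.28,1,0,0,0,0,0,0.28,1,0,0,0,0,0,0.22,1,0,0,0,0,0,0.09,1,0,0,0,0,0,0,1,0,0,0,0,0,0,0,0,0,0,0,0,0,0,0,0,0,0,0,0,0,0,0,0,0,0,0,0,0,0,0,0,0,0,0]'

```text
time: 13.7
tool_pos: [0.4555, -0.0739, 0.0192]
ee_rot: [3.139, 0.001, 1.572]
wrist_force: [1.2, 0.7, 0.5]
width: 0.064
finger_force: 0.0
```

>>> move_arm --motion '[0,0,0,0,0,0,0,0,0,0,0,0,0,0,0,0,0,0,0,0,0,0,0,0,0,0,0,0]'

```text
time: 14.03
tool_pos: [0.4543, -0.0738, 0.0183]
ee_rot: [-3.141, 0.0, 1.572]
wrist_force: [-3.1, -0.2, 3.9]
width: 0.0497
finger_force: 30.0
```

>>> move_arm --motion '[0,0,0,0,0,-0.1,0,0,0,0,0,0,-0.2,0,0,0,0,0,0,-0.2,0,0,0,0,0,0,-0.15,0,0,0,0,0.05,0.19,0,0,0,0,0,0.05,0.19,0,0,0,0,0,0.05,0.19,0,0,0,0,0,0.05,0.19,0,0,0,0,0,0.05,0.19,0,0,0,0,0,0.06,0.18,0,0,0,0,0,0,0,0,0,0,0,0,0,0,0,0]'

```text
time: 15.03
tool_pos: [0.5677, -0.0424, 0.0827]
ee_rot: [-3.141, 0.0, 1.572]
wrist_force: [-1.1, -0.2, -1.2]
width: 0.05
finger_force: 30.0
```

Target z is 0.0235, which is 59 mm down.

>>> move_arm --motion '[0,0,0,0,0,0.2,0,0,0,0,0,0,0.2,0,0,0,0,0,0,0.1,0,0,0,0,0,0,0.06,0,0,0,0,0,0,0.02,0,0,0,0,0,0,0.005,0,0,0,0,0,0,0,0,0,0,0,0,0,0,0,0,0,0,0,0,0,0,0]'

```text
invalid input
```

>>> move_arm --motion '[0,0,0,0,0,0.2,0,0,0,0,0,0,0.2,0,0,0,0,0,0,0.1,0,0,0,0,0,0,0.06,0,0,0,0,0,0,0.02,0,0,0,0,0,0,0,0,0,0,0,0,0,0,0,0,0,0,0,0,0,0]'

```text
time: 15.7
tool_pos: [0.5684, -0.0428, 0.0263]
ee_rot: [3.139, 0.0, 1.572]
wrist_force: [0.3, 0.2, -1.3]
width: 0.0502
finger_force: 30.0
```

>>> move_arm --motion '[0,0,0,0,0,0.015,0,0,0,0,0,0,0.01,0,0,0,0,0,0,0,0,0,0,0,0,0,0,0.6,0,0,0,0,0,0,0.7,0,0,0,0,0,0,0.8,0,0,0,0,0,0,0.9,0,0,0,0,0,0,1,0,0,0,0,0,0,1,0,0,0,0,0,0,1]'

```text
time: 16.53
tool_pos: [0.5676, -0.0426, 0.0224]
ee_rot: [-3.142, 0.0, 1.572]
wrist_force: [-0.0, 0.4, -0.3]
width: 0.0924
finger_force: 0.0
```

>>> move_arm --motion '[0,0,0,0,0,-0.28,1,0,0,0,0,0,-0.28,1,0,0,0,0,0,-0.28,1,0,0,0,0,0,-0.28,1,0,0,0,0,0,-0.28,1,0,0,0,0.091,-0.231,0,1,0,0,0,0.091,-0.231,0,1,0,0,0,0.091,-0.231,0,1,0,0,0,0.091,-0.231,0,1,0,0,0,0.091,-0.231,0,1,0,0,0,0,0,0,1,0,0,0,0,0,0,1]'

```text
time: 17.53
tool_pos: [0.4517, 0.0031, 0.1629]
ee_rot: [3.14, 0.0, 1.572]
wrist_force: [-0.3, -0.4, 0.3]
width: 0.0937
finger_force: 0.0
```

>>> move_arm --motion '[0,0,0,0,0,0.28,1,0,0,0,0,0,0.28,1,0,0,0,0,0,0.28,1,0,0,0,0,0,0.28,1,0,0,0,0,0,0.09,1,0,0,0,0,0,0,1,0,0,0,0,0,0,0,0,0,0,0,0,0,0,0,0,0,0,0,0,0,0,0,0,0,0,0,0,0,0,0,0,0,0,0,0,0,0,0,0,0,0]'

```text
time: 18.53
tool_pos: [0.4525, 0.0027, 0.0423]
ee_rot: [3.14, 0.0, 1.572]
wrist_force: [-0.4, -0.1, -0.1]
width: 0.0575
finger_force: 0.0
```

>>> move_arm --motion '[0,0,0,0,0,0,0,0,0,0,0,0,0,0,0,0,0,0,0,0,0,0,0,0,0,0,0,0,0,0,0,0,0,0,0]'

```text
time: 18.95
tool_pos: [0.4521, 0.0028, 0.0417]
ee_rot: [3.141, 0.0, 1.572]
wrist_force: [0.3, 0.6, 1.7]
width: 0.0439
finger_force: 30.0
```

>>> move_arm --motion '[0,0,0,0,0,-0.15,0,0,0,0,0,0,-0.3,0,0,0,0,0,0,-0.35,0,0,0,0,0,0,-0.3,0,0,0,0,0,0,-0.15,0,0,0,0,-0.15,0.06,0,0,0,0,0,-0.28,0.13,0,0,0,0,0,-0.28,0.13,0,0,0,0,0,-0.28,0.13,0,0,0,0,0,-0.28,0.13,0,0,0,0,0,-0.28,0.13,0,0,0,0,0,-0.28,0.13,0,0]'

```text
time: 19.95
tool_pos: [0.5363, -0.1814, 0.1656]
ee_rot: [-3.141, -0.001, 1.571]
wrist_force: [-1.3, -0.6, 0.0]
width: 0.0443
finger_force: 30.0
```

>>> move_arm --motion '[0,0,0,-0.28,0.13,0,0,0,0,0,-0.28,0.13,0,0,0,0,0,-0.27,0.12,0,0,0,0,0,0,0.12,0,0,0,0,0,0,0,0,0,0,0,0,0,0,0,0,0,0,0,0,0,0,0]'

```text
time: 20.53
tool_pos: [0.5857, -0.2623, 0.1659]
ee_rot: [-3.14, -0.001, 1.572]
wrist_force: [0.4, -0.2, -0.8]
width: 0.0445
finger_force: 30.0
```

>>> move_arm --motion '[0,0,0,0,-0.12,0,0,0,0,0,0,0,0.28,0,0,0,0,0,0,0.28,0,0,0,0,0,0,0.28,0,0,0,0,0,0,0.2,0,0,0,0,0,0,0.1,0,0,0,0,0,0,0.01,0,0,0,0,0,0,0,0,0,0,0,0,0,0,0]'

```text
time: 21.28
tool_pos: [0.5753, -0.2634, 0.0537]
ee_rot: [3.139, 0.002, 1.572]
wrist_force: [0.7, 0.4, -0.1]
width: 0.0447
finger_force: 30.0
```

>>> move_arm --motion '[0,0,0,0,0,0.03,0,0,0,0,0,0,0.02,0,0,0,0,0,0,0,0,0,0,0,0,0,0,0]'

```text
time: 21.62
tool_pos: [0.5744, -0.2632, 0.0469]
ee_rot: [3.141, 0.0, 1.572]
wrist_force: [0.4, 0.6, -1.4]
width: 0.0441
finger_force: 30.0
```

>>> move_arm --motion '[0,0,0,0,0,0,0.6,0,0,0,0,0,0,0.7,0,0,0,0,0,0,0.8,0,0,0,0,0,0,0.9,0,0,0,0,0,0,1,0,0,0,0,0,0,1,0,0,0,0,0,0,1]'

```text
time: 22.2
tool_pos: [0.5743, -0.2631, 0.0465]
ee_rot: [3.142, 0.0, 1.572]
wrist_force: [-0.1, -0.6, 0.3]
width: 0.0876
finger_force: 0.0
```

>>> move_arm --motion '[0,0,0,0,0,-0.24,1,0,0,0,0,0,-0.24,1,0,0,0,0,0,-0.24,1,0,0,0,0,0,-0.24,1,0,0,0,0,0,-0.24,1,0,0,0,0.184,-0.24,0,1,0,0,0,0.184,-0.24,0,1,0,0,0,0.184,-0.24,0,1,0,0,0,0.184,-0.24,0,1,0,0,0,0.184,-0.24,0,1,0,0,0,0,0,0,1,0,0,0,0,0,0,1]'

```text
time: 23.2
tool_pos: [0.4536, -0.1706, 0.1669]
ee_rot: [3.14, 0.001, 1.572]
wrist_force: [0.6, -0.5, 0.6]
width: 0.0942
finger_force: 0.0
```

```bash
python3 - <<'E'
from h import *
t=robot.snapshot("top")[170:280,145:385,::-1];s=robot.snapshot("side")[95:300,230:380,::-1]
t=cv2.resize(t,(720,330),interpolation=3);s=cv2.resize(s,(198,270),interpolation=3)
im=np.zeros((600,720,3),np.uint8);im[:330]=t;im[330:,:198]=s;cv2.imwrite("pics/c2.png",im)
E
```

```text
(no output)
```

View pics/c2.png

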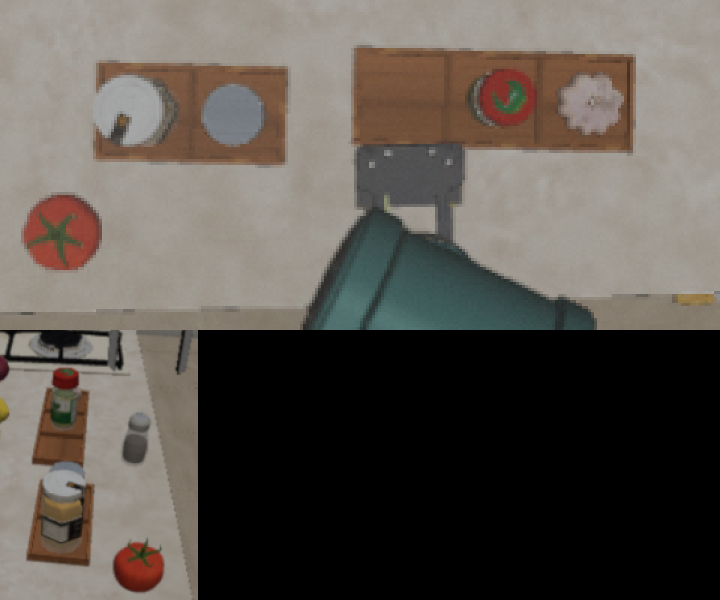

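Garlic (590,103), spice jar (505,98), honey jar (133,112) and tea tin (233,115) all stand in their compartments. Only the shaker is left on the worktop.

>>> move_arm --motion '[0,0,0,0,0.005,0.28,1,0,0,0,0,0,0.28,1,0,0,0,0,0,0.28,1,0,0,0,0,0,0.28,1,0,0,0,0,0,0.2,1,0,0,0,0,0,0.08,1,0,0,0,0,0,0,1,0,0,0,0,0,0,0,0,0,0,0,0,0,0,0,0,0,0,0,0,0,0,0,0,0,0,0,0,0,0,0,0,0,0,0]'

```text
time: 24.3
tool_pos: [0.4554, -0.1716, 0.0276]
ee_rot: [3.14, 0.001, 1.572]
wrist_force: [0.2, -0.4, -0.4]
width: 0.0639
finger_force: 0.0
```

>>> move_arm --motion '[0,0,0,0,0,0,0,0,0,0,0,0,0,0,0,0,0,0,0,0,0,0,0,0,0,0,0,0,0,0,0,0,0,0,0]'

```text
time: 24.72
tool_pos: [0.4548, -0.1712, 0.0266]
ee_rot: [3.141, 0.0, 1.572]
wrist_force: [0.4, 0.4, 1.3]
width: 0.0416
finger_force: 30.0
```

>>> move_arm --motion '[0,0,0,0,0,-0.1,0,0,0,0,0,0,-0.2,0,0,0,0,0,0,-0.2,0,0,0,0,0,0,-0.15,0,0,0,0,-0.02,0.2,0,0,0,0,0,-0.02,0.2,0,0,0,0,0,-0.02,0.2,0,0,0,0,0,-0.02,0.2,0,0,0,0,0,-0.02,0.2,0,0,0,0,0,-0.02,0.23,0,0,0,0,0,0,0,0,0,0,0,0,0,0,0,0]'

```text
time: 25.72
tool_pos: [0.578, -0.183, 0.0911]
ee_rot: [-3.14, -0.0, 1.572]
wrist_force: [0.2, 0.0, -1.1]
width: 0.0415
finger_force: 30.0
```

>>> move_arm --motion '[0,0,0,0,0,0.2,0,0,0,0,0,0,0.2,0,0,0,0,0,0,0.1,0,0,0,0,0,0,0.05,0,0,0,0,0,0,0.01,0,0,0,0,0,0,0,0,0,0,0,0,0,0,0,0,0,0,0,0,0,0]'

```text
time: 26.38
tool_pos: [0.5785, -0.1835, 0.037]
ee_rot: [3.139, 0.001, 1.572]
wrist_force: [0.2, -0.5, -1.6]
width: 0.0411
finger_force: 30.0
```

>>> move_arm --motion '[0,0,0,0,0,0.02,0,0,0,0,0,0,0.02,0,0,0,0,0,0,0,0,0,0,0,0,0,0,0]'

```text
time: 26.72
tool_pos: [0.5779, -0.1832, 0.0317]
ee_rot: [3.141, 0.0, 1.572]
wrist_force: [-0.3, -0.1, -0.3]
width: 0.0415
finger_force: 30.0
```

Releasing, raising the arm and backing off toward the base.

>>> move_arm --motion '[0,0,0,0,0,0,0.5,0,0,0,0,0,0,0.6,0,0,0,0,0,0,0.7,0,0,0,0,0,0,0.8,0,0,0,0,0,0,0.9,0,0,0,0,0,0,1,0,0,0,0,0,0,1,0,0,0,0,0,0,1]'

```text
time: 27.38
tool_pos: [0.5776, -0.1831, 0.0315]
ee_rot: [-3.142, 0.0, 1.572]
wrist_force: [-0.0, 0.2, 0.2]
width: 0.0902
finger_force: 0.0
```

>>> move_arm --motion '[0,0,0,0,0,-0.24,1,0,0,0,0,0,-0.24,1,0,0,0,0,0,-0.24,1,0,0,0,0,0,-0.24,1,0,0,0,0,0,-0.24,1,0,0,0,0,-0.3,0,1,0,0,0,0,-0.3,0,1,0,0,0,0,-0.3,0,1,0,0,0,0,-0.3,0,1,0,0,0,0,-0.3,0,1,0,0,0,0,-0.3,0,1,0,0,0,0,0,0,1]'

```text
time: 28.38
tool_pos: [0.3936, -0.1827, 0.1513]
ee_rot: [-3.139, 0.0, 1.57]
wrist_force: [0.5, -0.8, 0.5]
width: 0.0942
finger_force: 0.0
```

```bash
python3 - <<'E'
from h import *
t=robot.snapshot("top")[120:280,145:385,::-1];s=robot.snapshot("side")[95:300,170:380,::-1]
t=cv2.resize(t,(480,320),interpolation=3);s=cv2.resize(s,(287,280),interpolation=3)
im=np.zeros((600,480,3),np.uint8);im[:320]=t;im[320:,:287]=s;cv2.imwrite("pics/c3.png",im)
E
```

```text
(no output)
```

View pics/c3.png

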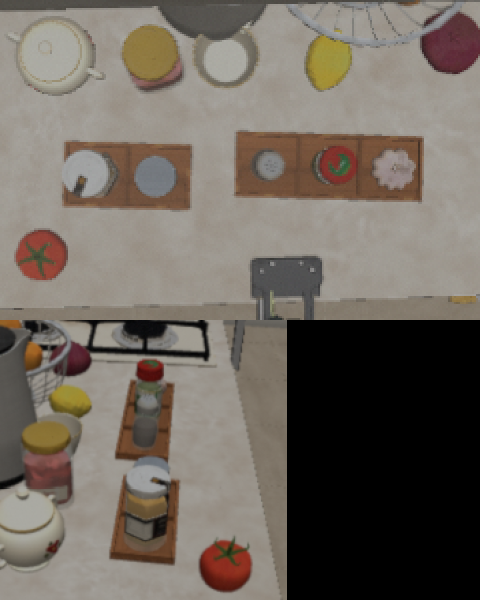

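All five stand upright in their compartments: shaker (269,164), spice jar (337,166), garlic (395,170), honey jar (87,174) and tea tin (155,177). The tomato and jam jar have not moved.

```bash
python3 -c "
from bench import robot
print(robot.close_job())"
```

```text
the job is handed in; nothing more can be done
None
```

Job handed in at about 28 s; the last pictures show all five things upright in their own tray compartments, with the tomato and jam jar in place (the hand-in call returned no verdict).

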